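Change the tube in a sloping spring-loaded filing nest

TASK

Lift the finished square tube off the raised pad of the sloping filing nest and lay it flat on the floor of the shallow tray, beside the tube that is already there. Then take the fresh piece of square tube from the bench, lay it lengthways on the pad and push the pad straight down against its spring until both spring catches have snapped into the open ends of the tube and hold it down. Do not knock the other things about.

Things in the scene. Friction and masses are not known exactly. Their poses are not given: they have to be found in the camera images.
- nest: Filing nest: grey steel wedge fixed to the bench, footprint 150 (x) x 176 mm (y), origin under its middle; its deck slopes 30 deg down towards the robot (-x). Two round stop pins 6 mm thick stand on the deck downhill of the pad, at pad_top x = -20 mm, y = +-30 mm, tips 6 mm higher than the raised pad. Nothing stands uphill of the pad.
- pad_top (a point): Middle of the top of the nest's sprung pad, moving with it; steel plate 26 (x) x 72 (y) x 6 mm. x runs up the slope, y across it, z out of the pad: 30 deg from vertical, leaning to the robot. At the start it is raised 36 mm off the deck. A tube lying right has its length along y and its middle at (0, 0, 15 mm), within about 3 mm; 2 mm downhill it meets the stop pins.
- pad (a joint): How far the pad is pressed along its -z, m: 0 raised, 0.0265 hard stop. Spring 5 N at 0, +0.25 N per mm. To latch a tube press to 0.025 at least and hold about 1 s, till both catches are in; with the catches the push reaches 12 to 20 N, more if fast. A latched tube then stays with the pad at 0.022 to 0.025; unlatched it springs back to 0.
- catch_left (a joint): Sprung catch at the pad's +y end, rad: 0 closed, grows as its nose swings outwards (to 0.45). Steel strip 14 mm wide, beside the tube's end, reaching 67 mm from the pad's middle and 4 mm above the raised pad. A tube coming down pushes the sloped nose out to 0.15 to 0.25; below 0.025 it swings slowly (0.5 s) back to 0, over the tube's bottom wall inside its open end.
- catch_right (a joint): The same at the pad's -y end.
- finished_mid (a point): Centre of the finished square tube, at the start on the raised pad and sloping with it. Hollow dark steel tube 30 x 30 mm, 100 mm long along its y, walls 3 to 4 mm, open ends, about 0.22 kg; z is square to the face that is up at the start. Grasp across the 30 mm.
- blank_mid (a point): Centre of the fresh square tube, just like the finished one (30 x 30 mm, 100 mm long along y, z up), lying on the bench in any direction with other pieces close by.
- stored_mid (a point): Centre of the square tube (30 x 30 x 100 mm, length along y) that already lies in the tray. Leave it.
- tray_floor (a point): Middle of the tray floor's top face, 3 mm over the bench. Open sheet-steel tray, inside 174 (x) x 144 mm (y), walls 3 mm thick rising 19 mm above the floor; fixed to the bench, z up. The stored tube lies along y in the +x half, which leaves the -x half for the finished one.
- nut_mid (a point): Centre of a big hexagon nut lying flat, 35 mm across corners, 16 mm high, close to one side of the fresh tube, off its middle, where it leaves no room for a finger. Leave it.
- pine_mid (a point): Centre of a pine block 45 x 120 x 45 mm (length along y) on the other side of the fresh tube. Leave it.
- angle_mid (a point): Middle of an angle-iron offcut 40 x 130 x 40 mm (length along y) lying behind the nest. Leave it.
- can_mid (a point): Middle of an upright spray can 59 mm thick and 200 mm tall that stands beside the nest, towards its rear, left or right. Leave it standing: carry things round it or over it.
- jar_mid (a point): Middle of a closed glass jar 72 mm thick and 102 mm tall that stands on the other side of the nest. Leave it standing.
There are look-alikes about, which are no part of the job. Leave any red look-alike of the part that bears finished_mid alone.

How it is judged:
By the outcome, as a careful person would: the job done as asked, in the order asked, and still so for the second after the job is handed in, with the robot touching nothing.
It also fails if it takes over 69 s, if anything falls off the work surface, if the arm or the gripper's body presses on something with over 40 N, if the wrist force passes 120 N, or if a joint passes its speed limit or range.

ROBOT

A 6-joint arm with a two-finger parallel gripper is mounted at the origin on a cart in front of the work surface, level with it; the furniture and walls round the work are solid. World frame = base frame: x ahead of the robot, y to its left, z up, the work surface at z = 0. Lengths are in m, angles in rad, forces in N, time in s.
With the tool pointing down it reaches from about 0.35 to 0.975 m from the base axis. Payload 4.9 kg.
Tool frame: the origin (TCP) lies at the very end of the fingers, on their centre line; the grasp point (between the pads) lies 19 mm behind it; z points along the fingers, y is the line along which they close (so a half turn about z gives the same grasp; the last joint's range is limited). The gripper opens to 85 mm and grips with 20 to 120 N. Pads are 22 mm wide; open, the fingers measure 114 mm over their backs; the gripper's body (76 mm by 85 mm) begins 54 mm behind the grasp point. The pads swing forward as they close: fully open they stand 13 mm farther back than shut.
Start: joints at [-1.279, 0.053, 1.613, -0, 1.476, -0.119], TCP at [0.25, -0.573, 0.231] pointing down, gripper open.
Joint ranges: [-3.01, 3.01], [-1.01, 2.22], [0.06, 2.58], [-1.02, 4.17], [0.09, 2.62], [-3.14, 3.14]. Speed limits (rad/s): [2.57, 2.57, 3.14, 3.14, 3.14, 3.14].

INTERFACE

Orientations are given as a unit quaternion [w, x, y, z].
In Python, from station import sense, snapshot, camera_model, close_job, boxes_of, silhouettes, place_of gives the robot as it stands. The module is installed in compiled form; this text tells all that it offers.
- The arm moves only by the shell command python3 -m pendant 'ROWS' [FORCE]. ROWS is JSON, one flat list of numbers, 5 for each row, row after row: the shift along the world's x, y, z in mm, then the turn about the world's z in rad, then the gripper's target within -1 to 1 (shut at 1, half-way at 0, fully open at -1). In form: [dx, dy, dz, yaw, claw, dx, dy, dz, yaw, claw, ...]. A call has 1 to 10 rows; each row shifts and turns the commanded pose from where the row before left it; what a row does not reach is not made up. A row lasts 1/10 s, in which the tool goes at most 50 mm and 8.59 degrees, less where a joint would pass 70% of its speed; a pose out of reach is approached as far as the arm can. A call is refused whole if a number of a shift passes 50 or a number of a turn 0.15, either way. A call with a gripper value outside its range is refused whole. The fingers move at their own pace and stop on an object; FORCE is the grip in N (left out, the last holds). Time passes only in rows, so rows that do not move let the fingers close. It gives the time, the measured TCP pose, the force, the opening and the grip force at its end, in the units of the state.
- sense(): the state, without advancing time (a new reading comes with each control period).
- snapshot(name): name is "scene" or "top" or "wrist"; returns (picture, depth): 420x560x3 uint8, blue, green, red; 420x560 float32, m along the optical axis (not along the pixel's ray), 0 where there is no reading.
- camera_model(name): a dict with "K" (3x3 intrinsics, pixels), "camera_from_world" (4x4, takes a point from world to camera coordinates); the wrist camera has in their place "T_tool_cam" (4x4, takes a point from camera to tool coordinates, whose origin is the TCP and whose axes are the flange's). Camera axes: x right, y down, z forward; pixel columns grow to the right and rows downward; lengths in m; the calibration is good to about 2 mm. A picture is of the moment at which its call begins: read the wrist's pose just before it. camera_model takes no time and is no camera call.
- close_job(): hands the job in; it is judged then, once.
Trained networks look in the newest picture that a camera, given by its name, has taken for a name from the list of things; names that differ only in an ending like _2 or _b are one class to them, and where a whole thing is asked for, a point or a joint stands for the part that bears it (a point fixed in the world has none). Each returns a list of dicts, best first, with "confidence" (0 to 1); they miss things now and then, are a little off and sometimes report something else, mostly with a low value. They report only what shows in the picture. A call takes as long as a camera call. They do not tell look-alikes from the thing itself.
- boxes_of(camera, thing): "xyz" ([x, y, z] in m, in world coordinates, good to about 4 mm: the middle of the surface that is visible of it).
- silhouettes(camera, thing): "region" (420x560 bool, what is visible of it).
- place_of(camera, thing): "xyz" ([x, y, z] in m, in world coordinates, good to about 4 mm: a listed point, or the origin of a listed thing).
The state is a dict: "time_s": time; "joint_positions": joint angles; "joint_vel": joint speeds; "effort": joint torques, N m; "position": TCP position; "tool_rot": TCP orientation; "wrist_force": force on the tool from outside, world axes, zero at the start; "ft_torque": the same for the moment, N m; "grip_width": finger opening in m; "grasp_force": force on a finger pad.
Only numpy, scipy, OpenCV 4.12 (cv2) and the standard library are available. Lean on these libraries where they do the work, as an engineer would, in place of code of your own. Each camera call takes 0.05 s, during which the arm holds its last target. There are 200 camera calls.

## Working session

There is one attempt and no reset: what is moved stays moved. The work goes in short steps, Python scripts to look and compute and a shell command to move; the robot and the scene stay as the last step left them, time stands still between calls to the robot, and variables do not carry over. Pictures are saved under pics/ and viewed, at most 10 in all, crops included, and the job is handed in when it is done.

```bash
mkdir -p pics; cat > h.py <<'E'
import numpy as np, cv2
from station import *
from scipy.spatial.transform import Rotation as R
def cam(name):
    m=camera_model(name);K=np.array(m["K"])
    if name=="wrist":
        s=sense();q=s["tool_rot"];T=np.eye(4);T[:3,:3]=R.from_quat([q[1],q[2],q[3],q[0]]).as_matrix();T[:3,3]=s["position"]
        W=T@np.array(m["T_tool_cam"])
    else: W=np.linalg.inv(np.array(m["camera_from_world"]))
    return K,W
def cloud(name,d,K,W):
    v,u=np.mgrid[:420,:560]
    p=np.stack([(u-K[0,2])/K[0,0]*d,(v-K[1,2])/K[1,1]*d,d],-1)
    return p@W[:3,:3].T+W[:3,3]
def px(K,W,p):
    c=np.linalg.inv(W)@np.r_[p,1];return np.round((K@c[:3])[:2]/c[2]).astype(int)
def st():
    s=sense();q=s["tool_rot"];e=R.from_quat([q[1],q[2],q[3],q[0]]).as_matrix()
    print(round(s["time_s"],2),np.round(s["position"],4),"y-axis",np.round(e[:,1],3),"z",np.round(e[:,2],3),"F",np.round(s["wrist_force"],1),"w",round(s["grip_width"],4),round(s["grasp_force"],1))
E
python3 - <<'E'
from h import *
st()
ims=[]
for n in["scene","top"]:
    K,W=cam(n);b,d=snapshot(n);np.savez(f"/tmp/{n}.npz",b=b,d=d,K=K,W=W);ims.append(b)
    cv2.imwrite(f"pics/{n}0.png",b)
for t in "nest pad_top finished_mid blank_mid stored_mid tray_floor nut_mid pine_mid angle_mid can_mid jar_mid".split():
    for n in["top","scene"]:
        r=place_of(n,t);print(t,n,[(np.round(x["xyz"],3).tolist(),round(x["confidence"],2),px(*cam(n),x["xyz"]).tolist()) for x in r[:4]])
E
```

```text
0.0 [ 0.2494 -0.5724  0.2301] y-axis [ 0.399 -0.917 -0.002] z [-0.001  0.002 -1.   ] F [ 0.8  0.1 -0.3] w 0.0851 0.0
nest top [([0.534, 0.009, -0.0], 0.85, [266, 226])]
nest scene [([0.539, 0.012, 0.001], 0.57, [287, 236])]
pad_top top [([0.519, 0.005, 0.095], 0.52, [268, 225])]
pad_top scene []
finished_mid top [([0.402, -0.416, 0.011], 0.77, [414, 269]), ([0.387, -0.172, 0.013], 0.55, [330, 275])]
finished_mid scene [([0.407, -0.413, 0.017], 0.68, [390, 202]), ([0.506, 0.004, 0.109], 0.54, [295, 212]), ([0.62, -0.156, 0.098], 0.27, [304, 188])]
blank_mid top [([0.53, -0.346, 0.014], 0.94, [388, 226])]
blank_mid scene [([0.652, 0.156, 0.049], 0.74, [234, 228]), ([0.53, -0.353, 0.015], 0.54, [355, 197])]
stored_mid top [([0.492, 0.39, 0.021], 0.75, [134, 239])]
stored_mid scene [([0.498, 0.387, 0.021], 0.65, [208, 284])]
tray_floor top [([0.489, 0.333, 0.003], 0.7, [155, 241])]
tray_floor scene []
nut_mid top [([0.559, -0.383, 0.005], 0.41, [399, 216])]
nut_mid scene []
pine_mid top [([0.504, -0.271, 0.022], 0.94, [363, 234])]
pine_mid scene [([0.507, -0.275, 0.022], 0.57, [347, 205])]
angle_mid top [([0.739, -0.189, 0.02], 0.57, [333, 156]), ([0.557, -0.38, 0.009], 0.27, [399, 217])]
angle_mid scene [([0.736, -0.19, 0.023], 0.51, [288, 192])]
can_mid top [([0.628, -0.153, 0.096], 0.76, [324, 187]), ([0.52, 0.004, 0.094], 0.18, [268, 225])]
can_mid scene [([0.62, -0.155, 0.099], 0.6, [303, 188]), ([0.481, 0.336, 0.006], 0.18, [225, 283])]
jar_mid top [([0.653, 0.16, 0.053], 0.83, [214, 182])]
jar_mid scene [([0.651, 0.158, 0.05], 0.67, [234, 228])]
```

View pics/scene0.png

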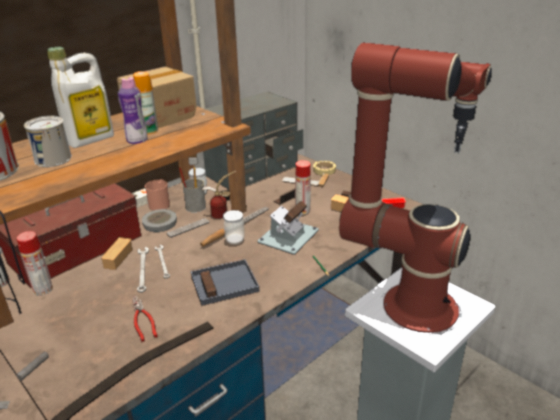

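View pics/top0.png

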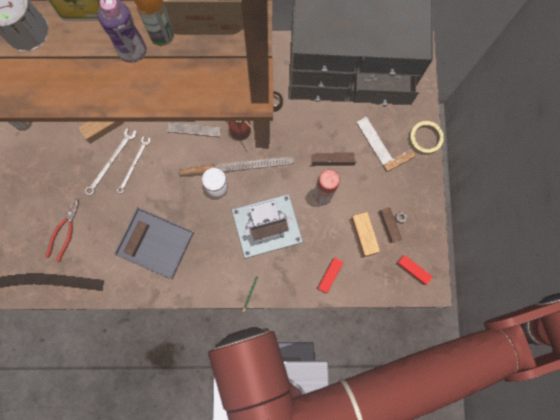

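The top view shows the candidates for the finished tube: the dark tube on the nest at (268,229), red look-alikes at (331,275) and (415,270), the stored tube in the tray at (136,239), and the dark blank at (391,225) with the nut at (401,217) and the pine block at (366,234). By the description, the finished tube is the dark one on the nest's pad. I'll check that choice with a close wrist view.

```bash
python3 -m pendant '[20,21,12,0,-1,20,21,12,0,-1,20,21,12,0,-1,20,21,12,0,-1,20,21,12,0,-1,20,21,12,0,-1,20,21,12,0,-1,20,21,12,0,-1,20,21,12,0,-1,20,21,12,0,-1]' 60
python3 - <<'E'
from h import *
st();K,W=cam("wrist");b,d=snapshot("wrist");np.savez("/tmp/w1.npz",b=b,d=d,K=K,W=W);cv2.imwrite("pics/w1.png",b)
print(K,camera_model("wrist")["T_tool_cam"]);
for t in ["blank_mid","nut_mid","pine_mid"]:
    print(t,[(np.round(x["xyz"],3),x["confidence"]) for x in place_of("wrist",t)])
E
```

```text
time_s: 2.2
position: [0.4503, -0.362, 0.3519]
tool_rot: [0.0, 0.979, 0.204, 0.0]
wrist_force: [0.2, -0.8, -0.2]
grip_width: 0.0855
grasp_force: 0.0
2.2 [ 0.4503 -0.362   0.3519] y-axis [ 0.399 -0.917  0.   ] z [ 0. -0. -1.] F [ 0.2 -0.8 -0.2] w 0.0855 0.0
[[327.65366139   0.         273.15007435]
 [  0.         327.65366139 211.46954446]
 [  0.           0.           1.        ]] [[ 6.92186552e-05 -9.55216611e-01 -2.95907453e-01  7.57100064e-02]
 [ 9.99999986e-01  1.10837138e-04 -1.23872585e-04 -6.49356947e-04]
 [ 1.51122686e-04 -2.95907440e-01  9.55216606e-01 -1.41935328e-01]
 [ 0.00000000e+00  0.00000000e+00  0.00000000e+00  1.00000000e+00]]
blank_mid [(array([ 0.533, -0.349,  0.008]), 0.56)]
nut_mid [(array([ 0.556, -0.38 ,  0.009]), 0.78)]
pine_mid [(array([ 0.504, -0.274,  0.026]), 0.79)]
```

View pics/w1.png

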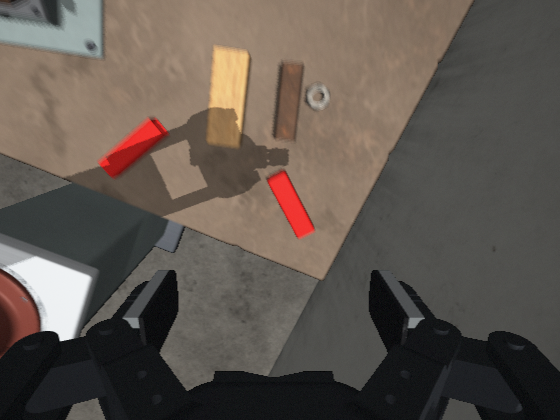

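The wrist view shows the blank at (290,100), with the nut at its right (317,97), the pine block at its left and the red look-alikes below. Next I move over the nest.

```bash
python3 -m pendant '[-2,37,2,0.135,-1,-2,37,2,0.135,-1,-2,37,2,0.135,-1,-2,37,2,0.135,-1,-2,37,2,0.135,-1,-2,37,2,0.135,-1,-2,37,2,0.135,-1,-2,37,2,0.135,-1,-2,37,2,0.135,-1,-2,37,2,0.135,-1]'
python3 -m pendant '[0,0,0,0,-1,0,0,0,0,-1]'
cat >> h.py <<'E'
def rect(P,mask):
    r=cv2.minAreaRect((P[mask][:,:2]*1000).astype(np.float32));b=cv2.boxPoints(r)
    e=b[1]-b[0];f=b[2]-b[1];l=e if np.hypot(*e)>np.hypot(*f) else f
    a=np.degrees(np.arctan2(l[1],l[0]))
    return np.round(r[0],1),np.round(r[1],1),"long axis deg",round((a+90)%180-90,1)
E
python3 - <<'E'
from h import *
st();K,W=cam("wrist");b,d=snapshot("wrist");np.savez("/tmp/w2.npz",b=b,d=d,K=K,W=W);cv2.imwrite("pics/w2.png",b)
P=cloud("wrist",d,K,W);print(px(K,W,[.515,0,.1]))
for t in ["finished_mid","pad_top","nest"]:
    print(t,[(np.round(x["xyz"],3),round(x["confidence"],2),px(K,W,x["xyz"])) for x in place_of("wrist",t)])
z=np.load("/tmp/w1.npz");P1=cloud("wrist",z["d"],z["K"],z["W"])
m=(np.hypot(P1[...,0]-.532,P1[...,1]+.348)<.06)&(P1[...,2]>.022)&(P1[...,2]<.04)&(z["d"]>0)&(P1[...,1]<-.31)
print("blank",m.sum(),rect(P1,m),np.median(P1[m][:,2]))
m=(np.hypot(P1[...,0]-.556,P1[...,1]+.38)<.03)&(P1[...,2]>.010)&(P1[...,2]<.021)&(z["d"]>0); print("nut",m.sum(),rect(P1,m),np.median(P1[m][:,2]))
E
```

```text
time_s: 3.4
position: [0.429, 0.0074, 0.3705]
tool_rot: [-0.0, 0.636, 0.772, -0.0]
wrist_force: [1.1, 0.0, -0.4]
grip_width: 0.0856
grasp_force: 0.0
time_s: 3.6
position: [0.4294, 0.0066, 0.3707]
tool_rot: [-0.0, 0.637, 0.771, -0.001]
wrist_force: [0.3, -0.2, -0.7]
grip_width: 0.0856
grasp_force: 0.0
3.6 [0.4294 0.0066 0.3707] y-axis [ 0.982  0.188 -0.001] z [-0.001 -0.001 -1.   ] F [ 0.3 -0.2 -0.7] w 0.0856 0.0
[337 190]
finished_mid [(array([ 0.392, -0.172,  0.012]), 0.88, array([231, 262])), (array([0.506, 0.004, 0.11 ]), 0.86, array([333, 187])), (array([ 0.403, -0.41 ,  0.011]), 0.74, array([218, 375]))]
pad_top [(array([0.518, 0.006, 0.1  ]), 0.49, array([341, 186]))]
nest [(array([0.534, 0.008, 0.004]), 0.61, array([339, 173]))]
blank 1707 (array([ 534.8, -348.6]), array([100. ,  30.1]), 'long axis deg', np.float32(17.6)) 0.02912866611998649
nut 331 (array([ 558.5, -383. ]), array([33.4, 30.7]), 'long axis deg', np.float32(15.0)) 0.015048979537354346
```

View pics/w2.png

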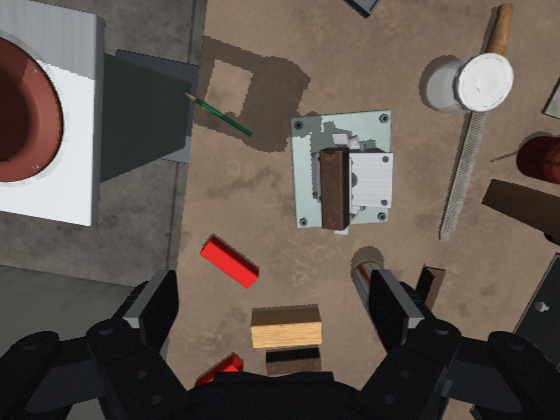

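The finished dark tube lies on the sloping pad at (335,190). The red look-alikes are at (230,260) and (220,372), off the nest, so the choice holds. Now its precise pose.

```bash
cat >> h.py <<'E'
def tube(P,b,c,rad=.075,zmin=.085,dark=110):
    m=(np.linalg.norm(P-c,axis=-1)<rad)&(P[...,2]>zmin)&(b.max(-1)<dark)
    n,l,s,_=cv2.connectedComponentsWithStats(m.astype(np.uint8));m=l==1+np.argmax(s[1:,4])
    m=cv2.erode(m.astype(np.uint8),np.ones((3,3)))>0
    Q=P[m];best=None;rng=np.random.default_rng(0)
    for _ in range(300):
        p=Q[rng.choice(len(Q),3,False)];nn=np.cross(p[1]-p[0],p[2]-p[0])
        if np.linalg.norm(nn)<1e-6: continue
        nn/=np.linalg.norm(nn);nn*=np.sign(nn[2]);k=abs((Q-p[0])@nn)<.0015
        if nn[2]>.7 and (best is None or k.sum()>best.sum()):best=k
    F=Q[best];c0=F.mean(0);v=np.linalg.svd(F-c0)[2] if len(F)<5000 else None
    nn=v[2]*np.sign(v[2][2]);y=v[0]*np.sign(v[0][1]);x=np.cross(y,nn)
    a=(F-c0)@x;h=(F-c0)@y
    c0=c0+x*(np.percentile(a,1)+np.percentile(a,99))/2+y*(np.percentile(h,1)+np.percentile(h,99))/2
    print("face n",len(F),"normal",np.round(nn,3),"y",np.round(y,3),"size",np.round([np.ptp(a),np.ptp(h)],4),"face mid",np.round(c0,4),"MID",np.round(c0-.015*nn,4))
E
python3 - <<'E'
from h import *
z=np.load("/tmp/w2.npz");P=cloud("wrist",z["d"],z["K"],z["W"]);b=z["b"]
tube(P,b,np.array([.506,.004,.11]))
m=(abs(P[...,0]-.534)<.12)&(abs(P[...,1]-.01)<.12)&(z["d"]>0)
print("zhist",np.histogram(P[m][:,2],np.arange(-.01,.15,.01)))
m2=m&(P[...,2]>.003)&(P[...,2]<.014);print("plate",rect(P,m2))
m3=m&(P[...,2]>.03)
for y,x in [(190,335),(165,330),(215,338),(180,370),(190,312),(139,345),(230,342),(119,380)]: print((x,y),np.round(P[y,x],4),b[y,x])
t=np.load("/tmp/top.npz");Pt=cloud("top",t["d"],t["K"],t["W"])
for zr in [(.012,.03),(.001,.008)]:
    mt=(abs(Pt[...,0]-.485)<.14)&(abs(Pt[...,1]-.335)<.14)&(Pt[...,2]>zr[0])&(Pt[...,2]<zr[1])&(t["d"]>0);print("tray",zr,mt.sum(),rect(Pt,mt))
E
```

```text
face n 1523 normal [-0.462 -0.128  0.877] y [-0.259  0.966  0.004] size [0.0277 0.0984] face mid [0.5032 0.0024 0.1218] MID [0.5101 0.0043 0.1087]
zhist (array([10318,  5608,  1416,    57,    77,   217,   250,   316,   921,
         890,   635,   319,   879,  1336,     0]), array([-0.01,  0.  ,  0.01,  0.02,  0.03,  0.04,  0.05,  0.06,  0.07,
        0.08,  0.09,  0.1 ,  0.11,  0.12,  0.13,  0.14]))
plate (array([565.2,  18.8]), array([210.1, 176. ]), 'long axis deg', np.float32(15.2))
(335, 190) [0.5063 0.0042 0.1244] [44 55 72]
(330, 165) [0.4936 0.0323 0.1215] [41 50 68]
(338, 215) [ 0.5175 -0.0259  0.1253] [48 58 76]
(370, 180) [0.5601 0.0173 0.0781] [199 196 193]
(312, 190) [ 0.4977 -0.0256  0.0094] [160 162 149]
(345, 139) [0.5084 0.0644 0.1   ] [178 175 173]
(342, 230) [ 0.5268 -0.0437  0.1268] [107 111 116]
(380, 119) [0.5712 0.0983 0.0132] [74 71 68]
tray (0.012, 0.03) 470 (array([490.2, 328.7]), array([225. , 213.8]), 'long axis deg', np.float32(84.3))
tray (0.001, 0.008) 3782 (array([485., 335.]), array([280. , 279.8]), 'long axis deg', np.float32(90.0))
```

The tube's mid is at (0.510, 0.004, 0.109), yaw 15°, tilt about 29°. I approach from above and close gently.

```bash
python3 -m pendant '[16,-0.6,-34,0.015,-1,16,-0.6,-34,0.015,-1,16,-0.6,-34,0.015,-1,16,-0.6,-34,0.015,-1,16,-0.6,-34,0.015,-1,0,0,0,0,-1]' 25
python3 -m pendant '[0,0,-28,0,-0.6,0,0,-28,0,-0.4,0,0,-28,0,-0.2,0,0,-29,0,-0.1,0,0,0,0,-0.05,0,0,0,0,0,0,0,0,0,0.06,0,0,0,0,0.1,0,0,0,0,0.12,0,0,0,0,0.12]'
python3 - <<'E'
from h import *
st();b,d=snapshot("wrist");cv2.imwrite("pics/w3.png",b)
E
```

```text
time_s: 4.4
position: [0.5071, 0.0031, 0.1949]
tool_rot: [-0.005, 0.608, 0.794, -0.003]
wrist_force: [-1.8, -0.8, -1.0]
grip_width: 0.0855
grasp_force: 0.0
time_s: 5.4
position: [0.5115, 0.0036, 0.0902]
tool_rot: [0.002, 0.608, 0.794, 0.002]
wrist_force: [6.3, 2.2, -5.2]
grip_width: 0.0403
grasp_force: 25.9
5.4 [0.5115 0.0036 0.0902] y-axis [0.966 0.26  0.005] z [ 0.005  0.001 -1.   ] F [ 6.3  2.2 -5.2] w 0.0403 25.9
```

View pics/w3.png

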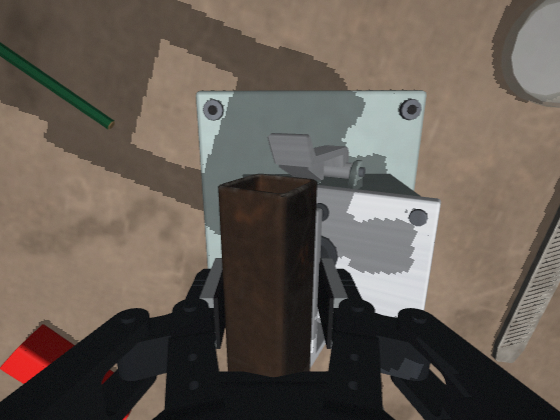

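The fingers hold the tube by its corners (width 40 mm). Lift.

```bash
python3 -m pendant '[0,0,0,0,0.15,0,0,6,0,0.15,0,0,12,0,0.15,0,0,20,0,0.15,0,0,30,0,0.3,0,0,40,0,0.4,0,0,20,0,0.5,0,0,0,0,0.6,0,0,0,0,0.6]' 50
python3 - <<'E'
from h import *
st();b,d=snapshot("wrist");cv2.imwrite("pics/w4.png",b)
t=np.load("/tmp/top.npz");cv2.imwrite("pics/tray.png",cv2.resize(t["b"][195:290,95:215],None,fx=6,fy=6,interpolation=cv2.INTER_CUBIC))
E
```

```text
time_s: 6.35
position: [0.5093, 0.0036, 0.2168]
tool_rot: [0.0, 0.608, 0.794, 0.0]
wrist_force: [-0.6, 0.1, -2.1]
grip_width: 0.0363
grasp_force: 50.2
6.35 [0.5093 0.0036 0.2168] y-axis [0.965 0.261 0.   ] z [ 0. -0. -1.] F [-0.6  0.1 -2.1] w 0.0363 50.2
```

View pics/w4.png

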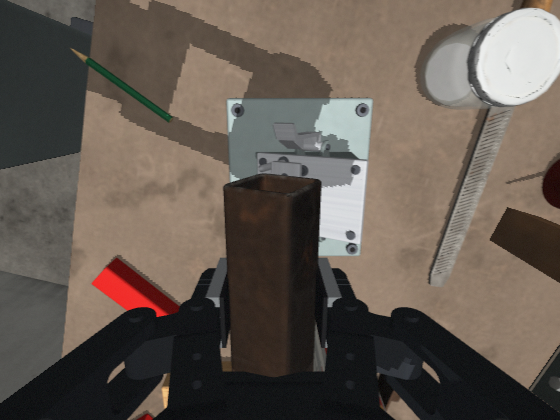

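The tube is lifted and securely held; the pad at (290,165) is now empty. I move towards the tray and measure it with the wrist camera.

```bash
python3 -m pendant '[-5,33,15,0,0.8,-5,33,15,0,0.8,-5,33,15,0,0.8,-5,33,10,0,0.8,-5,33,10,0,0.8,-5,33,5,0,0.8,0,0,0,0,0.8,0,0,0,0,0.8]' 100
python3 - <<'E'
from h import *
st();K,W=cam("wrist");b,d=snapshot("wrist");np.savez("/tmp/w5.npz",b=b,d=d,K=K,W=W);cv2.imwrite("pics/w5.png",b)
for t in ["stored_mid","tray_floor"]:
    print(t,[(np.round(x["xyz"],3),round(x["confidence"],2),px(K,W,x["xyz"])) for x in place_of("wrist",t)])
P=cloud("wrist",d,K,W);C=np.array([.489,.333])
near=(np.hypot(P[...,0]-C[0],P[...,1]-C[1])<.13)&(d>0)
m=near&(P[...,2]>.013)&(P[...,2]<.027);print("walls",m.sum(),rect(P,m))
m=near&(P[...,2]>.029)&(P[...,2]<.04);print("stored",m.sum(),rect(P,m))
E
```

```text
time_s: 7.2
position: [0.4786, 0.2021, 0.2841]
tool_rot: [-0.001, 0.607, 0.795, -0.002]
wrist_force: [1.2, -0.4, -2.8]
grip_width: 0.0349
grasp_force: 99.7
7.2 [0.4786 0.2021 0.2841] y-axis [ 0.965  0.263 -0.004] z [-0.004 -0.002 -1.   ] F [ 1.2 -0.4 -2.8] w 0.0349 99.7
stored_mid [(array([0.503, 0.387, 0.019]), 0.92, array([340,  18]))]
tray_floor [(array([0.487, 0.332, 0.004]), 0.61, array([309,  68]))]
walls 1972 (array([486. , 336.6]), array([179.7, 150.4]), 'long axis deg', np.float32(66.4))
stored 2069 (array([503.2, 384.8]), array([30.5, 88.8]), 'long axis deg', np.float32(-24.3))
```

View pics/w5.png

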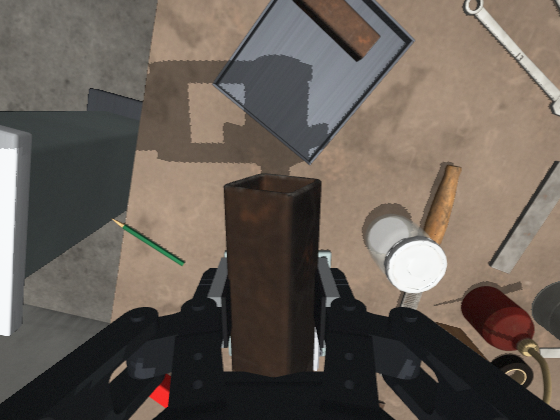

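The tray centre is at (0.486, 0.337) with its x axis at 66.4° (wall rectangle 180 x 150 matches). The stored tube sits at tray x = +51 mm. Target is tray x = -37 mm.

```bash
python3 -m pendant '[-1.3,17,-10,0.148,0.9,-1.3,17,-10,0.148,0.9,-1.3,17,-10,0.148,0.9,-1.3,17,-10,0.148,0.9,-1.3,17,-10,0.148,0.9,-1.3,17,-10,0.148,0.9,0,0,-40,0,0.9,0,0,-45,0,0.9,0,0,-45,0,0.9,0,0,-40,0,0.9]' 120
python3 -m pendant '[0,0,-18,0,0.9,0,0,-12,0,0.9,0,0,-8,0,0.9,0,0,0,0,0.9]'
python3 -c "from h import *;st()"
```

```text
time_s: 8.35
position: [0.4713, 0.3025, 0.0536]
tool_rot: [-0.001, 0.208, 0.978, -0.001]
wrist_force: [-0.2, 1.1, -1.3]
grip_width: 0.0344
grasp_force: 119.8
time_s: 8.75
position: [0.4719, 0.3035, 0.0179]
tool_rot: [-0.0, 0.208, 0.978, -0.0]
wrist_force: [0.4, 0.7, -1.6]
grip_width: 0.0347
grasp_force: 120.0
8.75 [0.4719 0.3035 0.0179] y-axis [ 0.406  0.914 -0.001] z [-0.001 -0.    -1.   ] F [ 0.4  0.7 -1.6] w 0.0347 120.0
```

```bash
python3 -m pendant '[0,0,-4,0,0.9,0,0,-4,0,0.9,0,0,0,0,0.9]' 40; python3 -m pendant '[0,0,-3,0,0.9,0,0,-2,0,0.9,0,0,0,0,0.9]'
```

```text
time_s: 9.05
position: [0.472, 0.3041, 0.0106]
tool_rot: [0.0, 0.207, 0.978, 0.0]
wrist_force: [-0.5, 0.4, -2.7]
grip_width: 0.0343
grasp_force: 120.0
time_s: 9.35
position: [0.4715, 0.304, 0.005]
tool_rot: [-0.0, 0.207, 0.978, -0.0]
wrist_force: [0.1, -0.1, -2.6]
grip_width: 0.0347
grasp_force: 120.0
```

```bash
python3 -m pendant '[0,0,-1.5,0,0.5,0,0,-1.5,0,0.5,0,0,0,0,0.5]' 30; python3 -m pendant '[0,0,-1,0,0.5,0,0,0,0,0.5]' 30
```

```text
time_s: 9.65
position: [0.472, 0.3042, 0.0036]
tool_rot: [-0.0, 0.207, 0.978, -0.0]
wrist_force: [-4.2, -2.1, 6.7]
grip_width: 0.0343
grasp_force: 120.6
time_s: 9.85
position: [0.472, 0.3042, 0.0035]
tool_rot: [-0.0, 0.207, 0.978, -0.0]
wrist_force: [-6.4, -3.2, 11.8]
grip_width: 0.0348
grasp_force: 121.0
```

Contact with the floor. Release and rise.

```bash
python3 -m pendant '[0,0,0,0,0.15,0,0,0,0,0.1,0,0,0,0,0.05,0,0,0,0,0,0,0,0,0,-0.1,0,0,0,0,-0.15,0,0,6,0,-0.15,0,0,20,0,-0.15,0,0,40,0,-0.2,0,0,50,0,-0.5]' 25
python3 -m pendant '[5,-20,50,0,-1,5,-20,50,0,-1,5,-20,30,0,-1,5,-20,20,0,-1,0,0,0,0,-1]'
python3 - <<'E'
from h import *
st();K,W=cam("wrist");b,d=snapshot("wrist");np.savez("/tmp/w6.npz",b=b,d=d,K=K,W=W);cv2.imwrite("pics/w6.png",b)
P=cloud("wrist",d,K,W)
for c in [(.471,.303),(.503,.385)]:
    m=(np.hypot(P[...,0]-c[0],P[...,1]-c[1])<.065)&(d>0)&(P[...,2]>.027)&(P[...,2]<.06);
    l=cv2.connectedComponentsWithStats(m.astype(np.uint8));m=l[1]==1+np.argmax(l[2][1:,4]);print(m.sum(),rect(P,m),np.percentile(P[m][:,2],[2,50,98]),px(K,W,[*c,.03]))
E
```

```text
time_s: 10.85
position: [0.4699, 0.3031, 0.1164]
tool_rot: [-0.002, 0.207, 0.978, -0.002]
wrist_force: [1.0, 1.9, 0.2]
grip_width: 0.0632
grasp_force: 0.0
time_s: 11.35
position: [0.4932, 0.2259, 0.2648]
tool_rot: [0.004, 0.209, 0.978, 0.002]
wrist_force: [-0.2, 0.4, 0.6]
grip_width: 0.0853
grasp_force: 0.0
11.35 [0.4932 0.2259 0.2648] y-axis [0.408 0.913 0.005] z [ 0.008  0.002 -1.   ] F [-0.2  0.4  0.6] w 0.0853 0.0
2454 (array([476.3, 311.7]), array([30.2, 99.1]), 'long axis deg', np.float32(-24.0)) [0.02917902 0.03221286 0.03388969] [326 131]
2576 (array([498.3, 387.4]), array([30.8, 99.6]), 'long axis deg', np.float32(-24.2)) [0.02838718 0.03226646 0.03400994] [405 127]
```

The finished tube lies flat in the tray at (0.476, 0.312), its top at 33 mm, parallel to the stored tube, which hasn't moved. On the way to the blank I look at the empty pad.

```bash
python3 -m pendant '[4.6,-36,2,-0.127,-1,4.6,-36,2,-0.127,-1,4.6,-36,2,-0.127,-1,4.6,-36,2,-0.127,-1,4.6,-36,2,-0.127,-1,4.6,-36,2,-0.127,-1,4.6,-36,2,-0.127,-1,0,0,0,0,-1,0,0,0,0,-1]'
python3 - <<'E'
from h import *
st();K,W=cam("wrist");b,d=snapshot("wrist");np.savez("/tmp/w7.npz",b=b,d=d,K=K,W=W)
P=cloud("wrist",d,K,W);c=[.5173,.0062,.0957];u=px(K,W,c);print("expected pad px",u)
print([(np.round(x["xyz"],4),round(x["confidence"],2)) for x in place_of("wrist","pad_top")])
cv2.imwrite("pics/w7.png",cv2.resize(b[max(0,u[1]-110):u[1]+110,u[0]-140:u[0]+140],None,fx=2.5,fy=2.5));print(u[0]-140,max(0,u[1]-110))
a=np.radians(15.3);X=np.array([np.cos(a)*.866,np.sin(a)*.866,.5]);Y=np.array([-np.sin(a),np.cos(a),0]);Z=np.cross(X,Y)
q=(P-c)@np.stack([X,Y,Z]).T
m=(abs(q[...,2])<.003)&(abs(q[...,0])<.03)&(abs(q[...,1])<.075)&(d>0)
print(m.sum(),np.percentile(q[m],[1,3,50,97,99],axis=0).round(4))
print(np.histogram(q[m][:,0],np.arange(-.03,.031,.003)));print(np.histogram(q[m][:,1],np.arange(-.075,.076,.005)))
E
```

```text
time_s: 12.3
position: [0.5226, -0.0246, 0.2718]
tool_rot: [-0.002, 0.608, 0.794, -0.0]
wrist_force: [0.2, 1.6, -1.2]
grip_width: 0.0856
grasp_force: 0.0
12.3 [ 0.5226 -0.0246  0.2718] y-axis [ 0.965  0.261 -0.003] z [-0.003  0.001 -1.   ] F [ 0.2  1.6 -1.2] w 0.0856 0.0
expected pad px [277 159]
[(array([0.519 , 0.0047, 0.0968]), 0.59)]
137 49
2311 [[-0.0159 -0.0634 -0.0028]
 [-0.0106 -0.0607 -0.0023]
 [ 0.0024  0.0028  0.    ]
 [ 0.0143  0.0611  0.0022]
 [ 0.0147  0.0636  0.0027]]
(array([  0,   0,   0,   4,  34,   1, 128, 225, 263, 270, 274, 285, 267,
       282, 272,   6,   0,   0,   0,   0]), array([-3.0000000e-02, -2.7000000e-02, -2.4000000e-02, -2.1000000e-02,
       -1.8000000e-02, -1.5000000e-02, -1.2000000e-02, -9.0000000e-03,
       -6.0000000e-03, -3.0000000e-03, -6.9388939e-18,  3.0000000e-03,
        6.0000000e-03,  9.0000000e-03,  1.2000000e-02,  1.5000000e-02,
        1.8000000e-02,  2.1000000e-02,  2.4000000e-02,  2.7000000e-02,
        3.0000000e-02]))
(array([  0,   5,  79,  89,  31,   0,   0,  23, 124, 124, 118, 114, 123,
       126, 128, 130, 129, 131, 135, 136, 146, 157,  10,   0,   0,  44,
       111,  83,  15,   0]), array([-7.5000000e-02, -7.0000000e-02, -6.5000000e-02, -6.0000000e-02,
       -5.5000000e-02, -5.0000000e-02, -4.5000000e-02, -4.0000000e-02,
       -3.5000000e-02, -3.0000000e-02, -2.5000000e-02, -2.0000000e-02,
       -1.5000000e-02, -1.0000000e-02, -5.0000000e-03,  6.9388939e-17,
        5.0000000e-03,  1.0000000e-02,  1.5000000e-02,  2.0000000e-02,
        2.5000000e-02,  3.0000000e-02,  3.5000000e-02,  4.0000000e-02,
        4.5000000e-02,  5.0000000e-02,  5.5000000e-02,  6.0000000e-02,
        6.5000000e-02,  7.0000000e-02,  7.5000000e-02]))
```

View pics/w7.png

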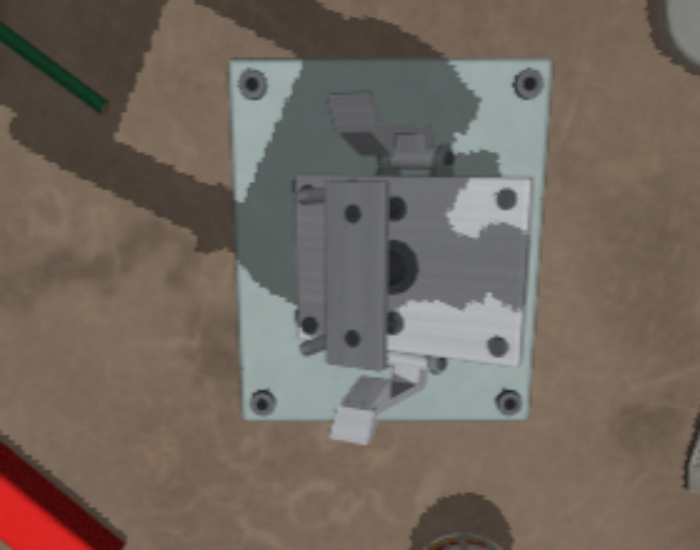

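The empty pad shows at crop (355,275), the pins at (312,195) and (315,345), and both catches closed. The pad centre is about (0.5187, 0.0066, 0.0966). Now to the blank.

```bash
python3 -m pendant '[-6,-34,0,-0.14,-1,-6,-34,0,-0.14,-1,-6,-34,0,-0.14,-1,-6,-34,0,-0.14,-1,-6,-34,0,-0.14,-1,-6,-34,0,-0.14,-1,-6,-34,0,-0.14,-1,-6,-34,0,-0.14,-1,-6,-34,0,-0.14,-1,-6,-34,0,-0.14,-1]'
python3 -m pendant '[0,0,-25,-0.13,-1,0,0,-25,0,-0.6,0,0,-20,0,-0.45,0,0,0,0,-0.45]'
python3 - <<'E'
from h import *
st();K,W=cam("wrist");b,d=snapshot("wrist");np.savez("/tmp/w8.npz",b=b,d=d,K=K,W=W);cv2.imwrite("pics/w8.png",b)
P=cloud("wrist",d,K,W)
def f(n,c,r,lo,hi):
    m=(np.hypot(P[...,0]-c[0],P[...,1]-c[1])<r)&(d>0)&(P[...,2]>lo)&(P[...,2]<hi)
    l=cv2.connectedComponentsWithStats(m.astype(np.uint8));m=l[1]==1+np.argmax(l[2][1:,4]);print(n,m.sum(),rect(P,m),np.median(P[m][:,2]),px(K,W,[*c,.03]))
f("blank",(.535,-.3486),.062,.024,.04);f("nut",(.5585,-.383),.025,.009,.021);f("pine",(.504,-.273),.068,.039,.055)
E
```

```text
time_s: 13.4
position: [0.4637, -0.3647, 0.2732]
tool_rot: [-0.0, 0.977, 0.214, -0.0]
wrist_force: [0.5, -0.4, -0.6]
grip_width: 0.0855
grasp_force: 0.0
time_s: 13.8
position: [0.4623, -0.362, 0.1992]
tool_rot: [-0.003, 0.988, 0.153, -0.002]
wrist_force: [-0.8, 0.7, 0.2]
grip_width: 0.0617
grasp_force: 0.0
13.8 [ 0.4623 -0.362   0.1992] y-axis [ 0.302 -0.953 -0.007] z [-0.005  0.006 -1.   ] F [-0.8  0.7  0.2] w 0.0617 0.0
blank 3722 (array([ 534.8, -348.6]), array([98.9, 29.9]), 'long axis deg', np.float32(17.5)) 0.02917606568009634 [285 112]
nut 730 (array([ 558.4, -383. ]), array([34. , 30.9]), 'long axis deg', np.float32(76.3)) 0.015180434987180108 [330  98]
pine 7330 (array([ 505.6, -273. ]), array([120.1,  45.5]), 'long axis deg', np.float32(15.3)) 0.044302552424560465 [196 120]
```

```bash
python3 -m pendant '[13,1.7,-30,0,-0.42,13,1.7,-30,0,-0.42,13,1.7,-30,0,-0.42,12.5,1.7,-30,0,-0.42,0,0,-10,0,-0.42,0,0,0,0,-0.42]' 80; python3 -c "from h import *;st()"
```

```text
time_s: 14.45
position: [0.5146, -0.3572, 0.073]
tool_rot: [-0.001, 0.988, 0.153, -0.001]
wrist_force: [0.1, 0.2, 0.4]
grip_width: 0.0608
grasp_force: 0.0
14.45 [ 0.5146 -0.3572  0.073 ] y-axis [ 0.301 -0.953 -0.002] z [-0.002  0.001 -1.   ] F [0.1 0.2 0.4] w 0.0608 0.0
```

```bash
python3 -m pendant '[-0.5,1.5,-20,0,-0.42,0,0.3,-20,0,-0.42,0,0,-18,0,-0.42,0,0,-9,0,-0.42,0,0,0,0,-0.2,0,0,0,0,0,0,0,0,0,0.2,0,0,0,0,0.5,0,0,0,0,0.6,0,0,0,0,0.6]' 80; python3 -c "from h import *;st()"
```

```text
time_s: 15.45
position: [0.5152, -0.3572, 0.0085]
tool_rot: [0.001, 0.988, 0.152, 0.001]
wrist_force: [-0.6, 0.4, 5.9]
grip_width: 0.0278
grasp_force: 81.8
15.45 [ 0.5152 -0.3572  0.0085] y-axis [ 0.3   -0.954  0.002] z [ 0.002 -0.002 -1.   ] F [-0.6  0.4  5.9] w 0.0278 81.8
```

```bash
python3 -m pendant '[0,0,10,0,0.6,0,0,25,0,0.6,0,0,40,0,0.6,0,0,45,0,0.6,0,0,50,0,0.6,0,0,50,0,0.6,0,0,40,0,0.6,0,0,15,0,0.6,0,0,0,0,0.6,0,0,0,0,0.6]' 80
cat >> h.py <<'E'
def inhand():
    K,W=cam("wrist");b,d=snapshot("wrist");np.savez("/tmp/hand.npz",b=b,d=d,K=K,W=W)
    m=camera_model("wrist");P=cloud("wrist",d,K,np.array(m["T_tool_cam"]))
    k=(d>0)&(abs(P[...,1])<.03)&(P[...,0]>.02)&(P[...,0]<.12)&(P[...,2]>-.05)&(P[...,2]<.01)
    Q=P[k];print("hand n",k.sum());zt=np.median(Q[:,2]);
    F=Q[abs(Q[:,2]-zt)<.004];v=np.linalg.svd(F-F.mean(0),full_matrices=False)[2]
    print("top z",zt,"normal",v[2].round(3),"x pct",np.percentile(F[:,0],[1,50,99]).round(4),"y pct",np.percentile(F[:,1],[1,50,99]).round(4))
    return b
E
python3 - <<'E'
from h import *
st();b=inhand();cv2.imwrite("pics/w9.png",b)
E
```

```text
time_s: 16.45
position: [0.5134, -0.3556, 0.2787]
tool_rot: [-0.002, 0.988, 0.152, -0.001]
wrist_force: [-1.1, -0.2, -3.2]
grip_width: 0.0281
grasp_force: 81.0
16.45 [ 0.5134 -0.3556  0.2787] y-axis [ 0.3   -0.954 -0.004] z [-0.003  0.003 -1.   ] F [-1.1 -0.2 -3.2] w 0.0281 81.0
hand n 10194
top z -0.020548399438060153 normal [ 0.002  0.004 -1.   ] x pct [0.0206 0.048  0.0709] y pct [-0.0155 -0.0011  0.0134]
```

View pics/w9.png

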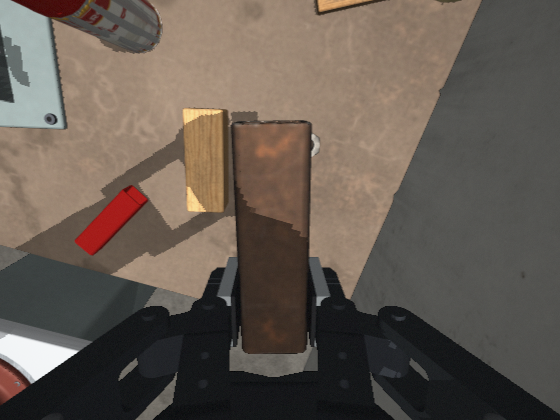

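The blank is held level. Its centre is 21 mm ahead along tool x, its bottom 9.5 mm below the TCP, and it is clear of the nut (315,145). I carry it to above the nest.

```bash
python3 -m pendant '[0,20,8,0.13,0.6,0.9,31,8,0.14,0.6,0.9,31,4,0.14,0.6,0.9,31,0,0.14,0.6,0.9,31,0,0.14,0.6,0.9,31,0,0.14,0.6,0.9,31,0,0.14,0.6,0.9,31,0,0.14,0.6,0.9,31,0,0.14,0.6,0.9,31,0,0.14,0.6]'
python3 -m pendant '[0.9,25,0,0.14,0.6,0.9,18,0,0,0.6,0,0,-30,0,0.6,0,0,-40,0,0.6,0,0,-30,0,0.6,0,0,0,0,0.6,0,0,0,0,0.6]'
python3 -c "from h import *;st();inhand()"
```

```text
time_s: 17.5
position: [0.521, -0.0559, 0.2978]
tool_rot: [-0.003, 0.66, 0.751, -0.001]
wrist_force: [-1.0, 0.9, -2.3]
grip_width: 0.028
grasp_force: 80.8
time_s: 18.2
position: [0.5229, -0.0142, 0.1996]
tool_rot: [-0.002, 0.608, 0.794, -0.001]
wrist_force: [0.7, 0.4, -1.2]
grip_width: 0.0279
grasp_force: 80.8
18.2 [ 0.5229 -0.0142  0.1996] y-axis [ 0.965  0.261 -0.004] z [-0.004  0.001 -1.   ] F [ 0.7  0.4 -1.2] w 0.0279 80.8
hand n 10333
top z -0.020595334760766304 normal [-0.001 -0.001  1.   ] x pct [0.0206 0.0484 0.0715] y pct [-0.0149 -0.0005  0.014 ]
```

```bash
python3 -m pendant '[0,0,-30,0,0.6,0,0,-25,0,0.6,0,0,-15,0,0.6,0,0,-10,0,0.6,0,0,0,0,0.6]'; python3 -m pendant '[0,0,-2.5,0,0.6,0,0,0,0,0.6,0,0,0,0,0.6]'; python3 -m pendant '[0,0,-2,0,0.6,0,0,0,0,0.6,0,0,0,0,0.6]'
```

```text
time_s: 18.75
position: [0.5239, -0.0144, 0.1214]
tool_rot: [-0.0, 0.608, 0.794, -0.0]
wrist_force: [-0.0, -0.4, -2.0]
grip_width: 0.0283
grasp_force: 81.0
time_s: 19.05
position: [0.5248, -0.0145, 0.1204]
tool_rot: [0.001, 0.608, 0.794, 0.0]
wrist_force: [0.2, -0.8, -2.0]
grip_width: 0.0283
grasp_force: 81.0
time_s: 19.35
position: [0.5241, -0.0143, 0.1173]
tool_rot: [-0.0, 0.608, 0.794, -0.0]
wrist_force: [0.8, -0.1, -0.9]
grip_width: 0.0282
grasp_force: 81.0
```

```bash
python3 -m pendant '[-0.4,0,-2,0,0.6,0,0,0,0,0.6,0,0,0,0,0.6]'; python3 -m pendant '[-0.3,0,-2,0,0.6,0,0,0,0,0.6,0,0,0,0,0.6]';
```

```text
time_s: 19.65
position: [0.5236, -0.0144, 0.1151]
tool_rot: [-0.0, 0.608, 0.794, -0.0]
wrist_force: [-0.8, 0.3, -2.2]
grip_width: 0.0282
grasp_force: 81.0
time_s: 19.95
position: [0.5234, -0.0143, 0.1132]
tool_rot: [-0.0, 0.608, 0.794, -0.0]
wrist_force: [0.0, -0.1, -2.5]
grip_width: 0.0284
grasp_force: 81.0
```

```bash
python3 -m pendant '[0,0,-1.5,0,0.6,0,0,0,0,0.6,0,0,0,0,0.6]'; python3 -m pendant '[0,0,-1.5,0,0.6,0,0,0,0,0.6,0,0,0,0,0.6]';
```

```text
time_s: 20.25
position: [0.5236, -0.0144, 0.112]
tool_rot: [0.0, 0.608, 0.794, 0.0]
wrist_force: [-0.2, 0.5, -0.2]
grip_width: 0.028
grasp_force: 81.2
time_s: 20.55
position: [0.5241, -0.0143, 0.1111]
tool_rot: [0.001, 0.608, 0.794, 0.001]
wrist_force: [-0.6, 1.5, 2.7]
grip_width: 0.0284
grasp_force: 81.6
```

Contact. I now open slowly, letting the downhill finger ease the tube flat onto the pad.

```bash
python3 -m pendant '[0,0,0,0,0.3,-0.3,0,0,0,0.27,-0.9,-0.25,-0.5,0,0.22,-0.9,-0.25,-0.5,0,0.17,-0.9,-0.25,-0.5,0,0.12,-0.9,-0.25,-0.5,0,0.07,-0.9,-0.25,-0.5,0,0.02,-0.9,-0.25,-0.5,0,-0.03,0,0,0,0,-0.06,0,0,0,0,-0.06]' 25
python3 - <<'E'
from h import *
st();K,W=cam("wrist");b,d=snapshot("wrist");cv2.imwrite("pics/w10.png",b);np.savez("/tmp/w10.npz",b=b,d=d,K=K,W=W)
tube(cloud("wrist",d,K,W),b,np.array([.509,.025,.11]),rad=.085,dark=130)
E
```

```text
time_s: 21.55
position: [0.5179, -0.0159, 0.1074]
tool_rot: [0.0, 0.608, 0.794, 0.0]
wrist_force: [0.1, -0.3, -0.0]
grip_width: 0.0451
grasp_force: 0.0
21.55 [ 0.5179 -0.0159  0.1074] y-axis [0.965 0.261 0.   ] z [ 0. -0. -1.] F [ 0.1 -0.3 -0. ] w 0.0451 0.0
face n 3010 normal [-0.05   0.221  0.974] y [ 0.971  0.239 -0.005] size [0.0233 0.1096] face mid [ 0.5161 -0.0106  0.1631] MID [ 0.5168 -0.0139  0.1485]
```

View pics/w10.png

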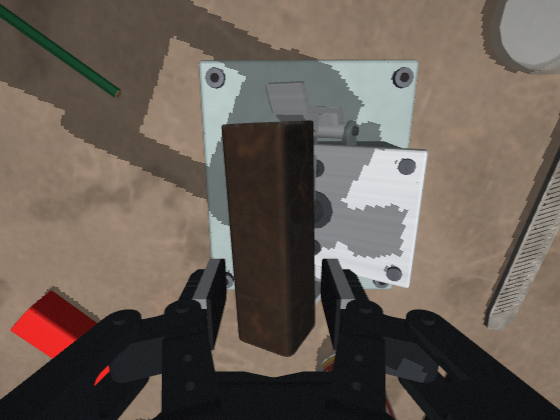

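The tube lies on the pad between the open fingers. I rise and check its pose numerically.

```bash
python3 -m pendant '[0,0,0,0,-0.15,0,0,0,0,-0.15,0,0,10,0,-0.15,0,0,40,0,-0.15,0.5,-1,45,0,0,0.5,-1,45,0,0.5,0.5,-1,25,0,1,0,0,0,0,1,0,0,0,0,1]'
cat >> h.py <<'E'
def onpad():
    K,W=cam("wrist");b,d=snapshot("wrist");P=cloud("wrist",d,K,W)
    c=np.array([.5187,.0066,.0966]);a=np.radians(15.3);X=np.array([np.cos(a)*.866,np.sin(a)*.866,.5]);Y=np.array([-np.sin(a),np.cos(a),0]);Z=np.cross(X,Y)
    q=(P-c)@np.stack([X,Y,Z]).T
    m=(abs(q[...,0])<.03)&(abs(q[...,1])<.075)&(q[...,2]>-.03)&(q[...,2]<.045)&(b.max(-1)<130)&(d>0)
    dk=q[m];zt=np.median(dk[:,2]);f=dk[abs(dk[:,2]-zt)<.004]
    s=np.linalg.lstsq(np.c_[f[:,:2],np.ones(len(f))],f[:,2],rcond=None)[0]
    print("face",len(f),"ztop",round(zt,4),"x",np.percentile(f[:,0],[1,99]).round(4),"y",np.percentile(f[:,1],[1,99]).round(4),"tilt dz/dx,dz/dy",s[:2].round(3))
    x0=np.percentile(f[:,0],[1,99]);n=f[f[:,1]>.02];p=f[f[:,1]<-.02];print("x mid at +y,-y ends",[np.percentile(g[:,0],[2,98]).mean().round(4) for g in(n,p)])
    return b,d,q
E
python3 -c "from h import *;st();onpad()"
```

```text
time_s: 22.5
position: [0.5194, -0.0189, 0.2731]
tool_rot: [0.001, 0.608, 0.794, 0.0]
wrist_force: [-1.3, 0.3, 0.3]
grip_width: -0.0005
grasp_force: 0.0
22.5 [ 0.5194 -0.0189  0.2731] y-axis [0.965 0.261 0.001] z [ 0.001 -0.    -1.   ] F [-1.3  0.3  0.3] w -0.0005 0.0
face 3261 ztop 0.0293 x [-0.0127  0.0179] y [-0.048   0.0497] tilt dz/dx,dz/dy [-0.042 -0.003]
x mid at +y,-y ends [np.float64(0.0011), np.float64(0.0042)]
```

The tube sits flat (top at 29.3 mm) but about 2.6 mm uphill with about 3° yaw. I straddle it at the target x and close to 41 mm to centre it gently.

```bash
python3 -m pendant '[-2,6,-10,0,-0.2,-2,6,-20,0,-0.42,-2.3,6,-25,0,-0.42,-2.2,5.4,-30,0,-0.42,0,0,-15,0,-0.42,0,0,0,0,-0.42]' 20; python3 -c "from h import *;st()"
```

```text
time_s: 23.15
position: [0.5079, 0.0051, 0.1676]
tool_rot: [-0.004, 0.608, 0.794, -0.002]
wrist_force: [0.1, 0.0, -0.6]
grip_width: 0.0606
grasp_force: 0.0
23.15 [0.5079 0.0051 0.1676] y-axis [ 0.965  0.261 -0.008] z [-0.008  0.001 -1.   ] F [ 0.1  0.  -0.6] w 0.0606 0.0
```

```bash
python3 -m pendant '[1,0,-28,0,-0.42,0.5,0,-28,0,-0.42,0.5,0,-16,0,-0.42,0,0,-3,0,-0.42,0,0,0,0,-0.3,0,0,0,0,-0.3]'; python3 -c "from h import *;st()"
```

```text
time_s: 23.75
position: [0.514, 0.0043, 0.099]
tool_rot: [0.001, 0.608, 0.794, 0.001]
wrist_force: [0.4, 0.3, 0.1]
grip_width: 0.0554
grasp_force: 0.0
23.75 [0.514  0.0043 0.099 ] y-axis [0.965 0.261 0.003] z [ 0.003 -0.    -1.   ] F [0.4 0.3 0.1] w 0.0554 0.0
```

```bash
python3 -m pendant '[-1,0,-4,0,-0.3,0,0,-3,0,-0.2,0,0,0,0,-0.15,0,0,0,0,-0.15]'; python3 -c "from h import *;st()"
```

```text
time_s: 24.15
position: [0.5117, 0.0046, 0.0903]
tool_rot: [0.0, 0.608, 0.794, 0.0]
wrist_force: [-0.4, 1.2, -0.3]
grip_width: 0.049
grasp_force: 0.0
24.15 [0.5117 0.0046 0.0903] y-axis [0.965 0.261 0.   ] z [ 0.  0. -1.] F [-0.4  1.2 -0.3] w 0.049 0.0
```

```bash
python3 -m pendant '[-0.7,0,0,0,-0.08,0,0,0,0,-0.04,0,0,0,0,0,0,0,0,0,0.03,0,0,0,0,0.06,0,0,0,0,0.06]' 20
python3 -m pendant '[0,0,0,0,0,0,0,0,0,-0.1,0,0,0,0,-0.15,0,0,10,0,-0.15,0,0,40,0,-0.15,1.5,-4,45,0,0,1.5,-5,45,0,0.5,1.5,-5,25,0,1,0,0,0,0,1,0,0,0,0,1]'
python3 -c "from h import *;st();onpad()"
```

```text
time_s: 24.75
position: [0.5121, 0.0048, 0.0908]
tool_rot: [0.001, 0.608, 0.794, 0.001]
wrist_force: [4.9, 2.5, -0.3]
grip_width: 0.0402
grasp_force: 2.9
time_s: 25.75
position: [0.5155, -0.0096, 0.2559]
tool_rot: [0.0, 0.608, 0.794, 0.0]
wrist_force: [-0.0, 0.2, -1.0]
grip_width: 0.0001
grasp_force: 0.0
25.75 [ 0.5155 -0.0096  0.2559] y-axis [0.965 0.261 0.001] z [ 0.001 -0.    -1.   ] F [-0.   0.2 -1. ] w 0.0001 0.0
face 3504 ztop 0.0292 x [-0.0155  0.0151] y [-0.0482  0.0493] tilt dz/dx,dz/dy [-0.049 -0.003]
x mid at +y,-y ends [np.float64(-0.0017), np.float64(0.0012)]
```

The tube is now at pad x = -0.2 and y = +0.5 mm, flat. For the press I turn the gripper a quarter turn so the two fingertips, spread along the tube, push evenly, and set the TCP about 24 mm downhill.

```bash
python3 -m pendant '[-3,1.5,0,-0.143,1,-3,1.5,0,-0.143,0.7,-3,1.5,0,-0.143,0.4,-3,1.5,0,-0.143,0.2,-3,1.5,0,-0.143,0.06,-3,1.5,0,-0.143,0.06,-2,1,0,-0.143,0.06,0,0,-10,-0.143,0.06,0,0,-20,-0.143,0.06,0,0,-25,-0.143,0.06]' 60
python3 -m pendant '[0,0,-25,-0.141,0.06,0,0,-15,0,0.06,0,0,0,0,0.06,0,0,0,0,0.06]'; python3 -c "from h import *;st()"
```

```text
time_s: 26.8
position: [0.4948, 0.0008, 0.1982]
tool_rot: [-0.0, 0.98, 0.198, -0.001]
wrist_force: [0.7, -1.0, -0.8]
grip_width: 0.0398
grasp_force: 0.0
time_s: 27.2
position: [0.4953, 0.0006, 0.1599]
tool_rot: [-0.0, 0.991, 0.133, -0.001]
wrist_force: [0.8, -0.1, -0.2]
grip_width: 0.0398
grasp_force: 0.0
27.2 [0.4953 0.0006 0.1599] y-axis [ 0.263 -0.965 -0.   ] z [-0.001  0.    -1.   ] F [ 0.8 -0.1 -0.2] w 0.0398 0.0
```

```bash
python3 -m pendant '[0,0,-15,0,0.06,0,0,-12,0,0.06,0,0,-5,0,0.06,0,0,0,0,0.06,0,0,0,0,0.06]';for i in 1; do python3 -m pendant '[0,0,-3,0,0.06,0,0,0,0,0.06,0,0,0,0,0.06]'; python3 -m pendant '[0,0,-3,0,0.06,0,0,0,0,0.06,0,0,0,0,0.06]';done
```

```text
time_s: 27.7
position: [0.4956, 0.0005, 0.1283]
tool_rot: [-0.0, 0.991, 0.132, 0.0]
wrist_force: [-0.1, -0.4, 0.8]
grip_width: 0.0402
grasp_force: 0.0
time_s: 28.0
position: [0.4956, 0.0005, 0.1254]
tool_rot: [0.0, 0.991, 0.132, 0.0]
wrist_force: [-1.3, 1.0, -0.4]
grip_width: 0.0402
grasp_force: 0.0
time_s: 28.3
position: [0.4954, 0.0006, 0.1221]
tool_rot: [-0.0, 0.991, 0.132, -0.0]
wrist_force: [-0.5, -0.9, 0.0]
grip_width: 0.0402
grasp_force: 0.0
```

```bash
python3 -m pendant '[0,0,-2,0,0.06,0,0,0,0,0.06]'; python3 -m pendant '[0,0,-2,0,0.06,0,0,0,0,0.06]'; python3 -m pendant '[0,0,-2,0,0.06,0,0,0,0,0.06]'
```

```text
time_s: 28.5
position: [0.4959, 0.0005, 0.1208]
tool_rot: [0.0, 0.991, 0.131, 0.0]
wrist_force: [-0.5, 0.2, 2.4]
grip_width: 0.0401
grasp_force: 1.3
time_s: 28.7
position: [0.496, 0.0005, 0.1188]
tool_rot: [0.0, 0.991, 0.131, 0.001]
wrist_force: [-0.7, 0.2, 4.8]
grip_width: 0.04
grasp_force: 1.8
time_s: 28.9
position: [0.4961, 0.0004, 0.1169]
tool_rot: [0.0, 0.991, 0.131, 0.001]
wrist_force: [-0.2, 0.1, 5.6]
grip_width: 0.0401
grasp_force: 2.2
```

Contact at z≈0.1205. I press straight along the pad's -z axis.

```bash
python3 -m pendant '[0.97,0.26,-1.73,0,0.06,0.97,0.26,-1.73,0,0.06,0.97,0.26,-1.73,0,0.06,0.97,0.26,-1.73,0,0.06,0.97,0.26,-1.73,0,0.06]'; python3 -m pendant '[0.97,0.26,-1.73,0,0.06,0.97,0.26,-1.73,0,0.06,0.97,0.26,-1.73,0,0.06,0.97,0.26,-1.73,0,0.06,0,0,0,0,0.06]'; python3 -c "from h import *;st();onpad()"
```

```text
time_s: 29.4
position: [0.5017, 0.0019, 0.1095]
tool_rot: [0.0, 0.991, 0.131, 0.001]
wrist_force: [-2.0, 0.4, 10.7]
grip_width: 0.0402
grasp_force: 4.8
time_s: 29.9
position: [0.5058, 0.003, 0.1027]
tool_rot: [0.0, 0.991, 0.132, 0.002]
wrist_force: [-1.8, 1.5, 10.0]
grip_width: 0.0398
grasp_force: 4.3
29.9 [0.5058 0.003  0.1027] y-axis [ 0.261 -0.965  0.001] z [ 0.003  0.    -1.   ] F [-1.8  1.5 10. ] w 0.0398 4.3
face 8687 ztop 0.0068 x [-0.0138  0.0147] y [-0.0488  0.0487] tilt dz/dx,dz/dy [-0.12  -0.003]
x mid at +y,-y ends [np.float64(-0.0001), np.float64(0.0019)]
```

```bash
python3 -m pendant '[0.5,0.13,-0.87,0,0.06,0.5,0.13,-0.87,0,0.06,0.5,0.13,-0.87,0,0.06,0.5,0.13,-0.87,0,0.06,0,0,0,0,0.06,0,0,0,0,0.06]'; python3 -m pendant '[0.5,0.13,-0.87,0,0.06,0,0,0,0,0.06,0,0,0,0,0.06]';python3 -m pendant '[0.5,0.13,-0.87,0,0.06,0,0,0,0,0.06,0,0,0,0,0.06]'
```

```text
time_s: 30.55
position: [0.5077, 0.0035, 0.0993]
tool_rot: [0.0, 0.991, 0.132, 0.002]
wrist_force: [-1.9, 1.5, 8.8]
grip_width: 0.0404
grasp_force: 4.5
time_s: 30.85
position: [0.5082, 0.0036, 0.0984]
tool_rot: [0.0, 0.991, 0.132, 0.002]
wrist_force: [-2.0, 0.8, 10.2]
grip_width: 0.0402
grasp_force: 4.7
time_s: 31.15
position: [0.5085, 0.0037, 0.098]
tool_rot: [0.0, 0.991, 0.132, 0.001]
wrist_force: [-4.5, 0.6, 13.9]
grip_width: 0.04
grasp_force: 6.7
```

The force is rising at about 26 mm, so this is the hard stop. One small step more, then hold.

```bash
python3 -m pendant '[0.5,0.13,-0.87,0,0.06,0,0,0,0,0.06,0,0,0,0,0.06,0,0,0,0,0.06,0,0,0,0,0.06,0,0,0,0,0.06,0,0,0,0,0.06,0,0,0,0,0.06,0,0,0,0,0.06,0,0,0,0,0.06]';python3 -m pendant '[0,0,0,0,0.06,0,0,0,0,0.06,0,0,0,0,0.06,0,0,0,0,0.06]'
python3 -m pendant '[-0.5,-0.13,0.87,0,0.06,-0.5,-0.13,0.87,0,0.06,-0.5,-0.13,0.87,0,0.06,0,0,0,0,0.06]';python3 -m pendant '[-0.5,-0.13,0.87,0,0.06,-0.5,-0.13,0.87,0,0.06,-0.5,-0.13,0.87,0,0.06,0,0,0,0,0.06]'
```

```text
time_s: 32.15
position: [0.5086, 0.0037, 0.0979]
tool_rot: [0.0, 0.991, 0.132, 0.0]
wrist_force: [-7.4, 0.9, 18.6]
grip_width: 0.0403
grasp_force: 10.0
time_s: 32.55
position: [0.5086, 0.0037, 0.0979]
tool_rot: [0.0, 0.991, 0.132, 0.0]
wrist_force: [-9.4, 1.1, 19.0]
grip_width: 0.04
grasp_force: 10.0
time_s: 32.95
position: [0.5076, 0.0035, 0.0991]
tool_rot: [0.0, 0.991, 0.131, 0.002]
wrist_force: [-1.5, 0.9, 9.1]
grip_width: 0.0401
grasp_force: 4.0
time_s: 33.35
position: [0.5047, 0.0028, 0.0997]
tool_rot: [0.0, 0.991, 0.132, -0.0]
wrist_force: [1.1, -1.1, 3.2]
grip_width: 0.0399
grasp_force: 1.6
```

```bash
python3 -m pendant '[-0.5,-0.13,2,0,0.06,-0.5,-0.13,3,0,0.06,0,0,6,0,0.06,0,0,15,0,0.06,0,0,30,0,0.06,0,0,40,0,0.06,-3,-3,50,0,0.06,-3,-3,30,0,0.06,0,0,0,0,0.06,0,0,0,0,0.06]'
python3 - <<'E'
from h import *
st();b,d,q=onpad();np.savez("/tmp/end.npz",b=b,d=d)
cv2.imwrite("pics/end.png",b)
# catches: light pixels beyond tube ends
for s in (1,-1):
    m=(s*q[...,1]>.035)&(s*q[...,1]<.085)&(abs(q[...,0])<.012)&(q[...,2]>-.035)&(q[...,2]<.02)&(d>0)&(b.max(-1)>85)
    print(s,m.sum(),np.percentile(s*q[m][:,1],[2,25,50,75,98]).round(3) if m.sum() else "",np.percentile(q[m][:,2],[2,50,98]).round(3) if m.sum() else "")
E
```

```text
time_s: 34.35
position: [0.4981, -0.0033, 0.2774]
tool_rot: [0.0, 0.991, 0.131, 0.001]
wrist_force: [-1.3, 1.0, -0.6]
grip_width: 0.0404
grasp_force: 0.0
34.35 [ 0.4981 -0.0033  0.2774] y-axis [ 0.261 -0.965  0.001] z [ 0.003 -0.    -1.   ] F [-1.3  1.  -0.6] w 0.0404 0.0
face 2703 ztop 0.0057 x [-0.0188  0.0138] y [-0.0487  0.0638] tilt dz/dx,dz/dy [-0.056 -0.013]
x mid at +y,-y ends [np.float64(-0.0026), np.float64(-0.0021)]
1 302 [0.052 0.055 0.057 0.061 0.065] [-0.032 -0.     0.004]
-1 432 [0.036 0.053 0.056 0.061 0.066] [-0.032  0.     0.008]
```

```bash
python3 - <<'E'
from h import *
c=np.array([.5187,.0066,.0966]);a=np.radians(15.3);X=np.array([np.cos(a)*.866,np.sin(a)*.866,.5]);Y=np.array([-np.sin(a),np.cos(a),0]);Z=np.cross(X,Y)
K,W=cam("wrist")
for f in ("w7","end"):
    z=np.load(f"/tmp/{f}.npz");b,d=z["b"],z["d"]
    P=cloud("wrist",d,z["K"] if f=="w7" else K,z["W"] if f=="w7" else W);q=(P-c)@np.stack([X,Y,Z]).T
    for s in (1,-1):
        m=(s*q[...,1]>.05)&(s*q[...,1]<.085)&(abs(q[...,0])<.015)&(q[...,2]>-.01)&(q[...,2]<.02)&(d>0)&(b.max(-1)>85)
        print(f,s,m.sum(),np.percentile(s*q[m][:,1],[2,50,98]).round(4),np.percentile(q[m][:,2],[2,50,98]).round(4))
        if f=="end":
            m=(s*q[...,1]>.02)&(s*q[...,1]<.046)&(abs(q[...,0]+.001)<.012)&(d>0)&(q[...,2]>-.01)&(q[...,2]<.02);print("  tube top z at end",np.median(q[m][:,2]).round(4))
for cn in ["scene","top"]:
    snapshot(cn)
    for t in ["catch_left","catch_right","can_mid","jar_mid","pine_mid","nut_mid","angle_mid","stored_mid"]:
        print(cn,t,[(np.round(x["xyz"],3).tolist(),round(x["confidence"],2)) for x in place_of(cn,t)[:2]])
E
```

```text
w7 1 301 [0.0525 0.0593 0.0655] [-0.0084  0.0006  0.0041]
w7 -1 315 [0.0503 0.058  0.0661] [-0.0087 -0.0005  0.0039]
end 1 241 [0.0534 0.0595 0.0658] [-0.0082 -0.0004  0.0031]
  tube top z at end 0.0052
end -1 278 [0.0517 0.0589 0.0661] [-0.0088 -0.0009  0.0031]
  tube top z at end 0.0057Traceback (most recent call last):
  File "<stdin>", line 15, in <module>
ValueError: it knows: angle_mid, blank_mid, can_mid, finished_mid, jar_mid, nest, nut_mid, pad_top, pine_mid, stored_mid, tray_floor
```

The tube top is level, about 24 mm down. Both catches are back at their closed positions (the same as in the empty-nest picture), and the robot is clear. I hand in.

```bash
python3 -c "from station import *;print(close_job())"
```

```text
the job is handed in; nothing more can be done
None
```

The job is done and handed in at about 34 s: the finished tube lies flat in the tray beside the stored one, and the fresh tube is held down on the pad by both catches, as measured from the wrist camera's depth picture. I made no final check of the can, jar, nut, pine block and angle iron, but felt no knock on the way.

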